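# Turn the depth-stop turret to its tallest stop

### The job

On the bench gauge that sets the router's inlay depth, push the turret round by the tabs on its rim, with closed fingertips and without gripping anything, until the tallest stop post (the one marked with five dots) stands right under the tip of the depth rod. Push gently, keep off the brass posts, the rod and its stand, and leave everything else on the bench where it is. Leave the turret at rest there and draw the hand clear.

Things in the scene. Friction and masses are not known exactly. Their poses are not given: they have to be found in the camera images.
- gauge: the depth-stop gauge, screwed to the bench. Origin on the turret's axis at bench height; z up, along that axis; x points level from the axis to the depth rod and the column beyond it, away from the robot within 26 degrees. Wooden base 14 mm high, from x = -110 to 170 mm, y = -75 to 75 mm; on it a round pedestal, 104 mm diameter, up to 36 mm, carries the turret
- turret (a joint): turret angle about the gauge's z, rad, growing anticlockwise seen from above; turns endlessly both ways; 0 (or 6.283, a whole turn) = tallest stop exactly under the depth rod. Stiff bearing (0.2 N m, about 2 N at a tab), no clicks, stays where left. Starts between 1.0 and 5.3. The turret is a dark steel disc, 140 mm diameter, 36 to 48 mm above the bench
- tall_tab (a point): middle of the tab in line with the tallest stop, 89 mm from the axis, 51 mm above the bench; turns with the turret. Five equal aluminium tabs, 72 degrees apart, one in line with each stop, stick straight out of the disc's rim, from 70 to 108 mm from the axis; each is 12 mm thick (along the push) and stands 40 to 62 mm above the bench, free all round
- tall_stop (a point): centre of the tallest stop post's top (five dots), 90 mm above the bench; turns with the turret. Five upright brass posts, 14 mm diameter, stand on the disc 42 mm from the axis, 42, 34, 26, 18, 10 mm tall, anticlockwise from the tallest, with five, four, three, two, one white dots between post and tab
- rod_tip (a point): lower tip of the fixed depth rod, 98 mm above the bench, at x = 42 mm, y = 0 of the gauge. The rod (8 mm diameter, top at 190 mm) hangs in a 22 mm wide collar on an arm 16 mm wide, 134 to 150 mm above the bench, reaching to x = 32 mm from a steel column at x = 133 to 157 mm, 16 mm wide, 150 mm high
- glue: upright white glue bottle, 44 mm diameter, 120 mm tall, standing left of the gauge. Loose; origin at its underside's centre
- sander: cork sanding block 110 x 60 x 30 mm, lying right of the gauge. Loose; origin at its underside's centre
- driver: screwdriver 190 mm long lying crosswise between the gauge and the robot, about 30 mm high. Loose; origin at its underside's centre (the middle of its length)
- weight: small upright brass cylinder, 40 mm diameter, 35 mm tall, at the gauge's far left. Loose; origin at its underside's centre
- bridge: dark wooden guitar bridge 45 x 130 x 20 mm, lying at the gauge's far right. Loose; origin at its underside's centre
- jar: closed glass jar, 64 mm diameter, 70 mm tall, well to the left. Loose; origin at its underside's centre
- hammer: small hammer 260 mm long lying well to the right. Loose; origin at its underside's centre (the middle of its length)

How it is judged (in metres and radians):
At the end, for the whole second after the job is handed in: the tallest stop post's centre is within 6 mm, seen from above, of the depth rod's tip (turret within about 8 degrees) and the turret is at rest (horizontal distance between tall_stop and rod_tip below 0.006 m and velocity of joint turret between -0.05 and 0.05 rad/s); the robot touches nothing.
It fails at once if a stop post is touched (over 1 N) (contact force between any of the arm, the fingers and turret_c7 above 1 N or contact force between any of the arm, the fingers and turret_c8 above 1 N or contact force between any of the arm, the fingers and turret_c9 above 1 N or contact force between any of the arm, the fingers and turret_c10 above 1 N or contact force between any of the arm, the fingers and turret_c11 above 1 N).
It fails at once if a tab is gripped or pushed hard (over 25 N) (contact force between the fingers and turret_c2 above 25 N or contact force between the fingers and turret_c3 above 25 N or contact force between the fingers and turret_c4 above 25 N or contact force between the fingers and turret_c5 above 25 N or contact force between the fingers and turret_c6 above 25 N).
It fails at once if the depth rod or its column is struck (over 3 N) (contact force between any of the arm, the fingers and gauge_c2 above 3 N or contact force between any of the arm, the fingers and gauge_c3 above 3 N or contact force between any of the arm, the fingers and gauge_c4 above 3 N or contact force between any of the arm, the fingers and gauge_c5 above 3 N).
It fails at once if a loose thing on the bench is shifted by more than 15 mm or lifted (distance of any of glue, sander, driver, weight, bridge, jar, hammer from where it was at the start of the episode above 0.015 m).
It also fails if it takes over 72 s, if anything falls off the work surface, if the arm or the gripper's body presses on something with over 40 N, if the wrist force passes 120 N, or if a joint passes its speed limit or range.

### The arm

A 7-joint arm with a two-finger parallel gripper is mounted at the origin on the work surface. World frame = base frame: x ahead of the robot, y to its left, z up, the work surface at z = 0. Lengths are in mm, angles in rad, forces in N, time in s.
With the tool pointing down it reaches from about 400 to 925 mm from the base axis. Payload 5.6 kg.
Tool frame: the origin (TCP) lies midway between the tips of the shut fingers; the grasp point (between the pads) lies 19 mm behind it (r.grasp_offset is the distance from the TCP to the grasp point, in mm); z points along the fingers, y is the direction in which the jaws open and shut (so a half turn about z gives the same grasp; the last joint's range is limited). The gripper opens to 85 mm and grips with 20 to 120 N. Pads are 22 mm wide; open, the fingers measure 114 mm over their backs; the gripper's body (76 mm by 85 mm) begins 54 mm behind the grasp point. The pads swing forward as they close: fully open they stand 13 mm farther back than shut.
Start: joints at [1.091, 0.468, -0.012, 1.603, 0.006, 1.071, -0.056], TCP at [274.939, -588.997, 231.29] pointing down, gripper open.
Joint ranges: [-2.53, 2.53], [-0.31, 2.02], [-1.57, 1.55], [0.28, 2.44], [-1.29, 4.43], [0.15, 1.84], [-2.92, 2.92]. Speed limits (rad/s): [2.57, 2.57, 3.14, 3.14, 3.14, 3.14, 3.14].

### API

Orientations are given as a rotation vector (axis times angle).
In Python, from cell import observe, eyes, r, models gives the robot as it stands.
- The arm moves only by the tool play_rows, never from a script. Its argument "increments" is a list of rows, each an object with "slide": the shift along the tool's x, y, z in mm, a list of three; "twist": the turn, a rotation vector about the tool's x, y, z in degrees, a list of three; "fingers": the closure, from -1 (fully open) to 1 (shut). In form: [{"slide": [dx, dy, dz], "twist": [wx, wy, wz], "fingers": fingers}, ...]. A call has 1 to 8 rows; each row shifts and turns the commanded pose from where the row before left it, along the tool's axes as they then stand; what a row does not reach is not made up. A row lasts 1/8 s, in which the tool goes at most 62.5 mm and 10.7 degrees, less where a joint would pass 70% of its speed; a pose out of reach is approached as far as the arm can. A call is refused whole if a number of a shift passes 62.5 or a number of a turn 10.7, either way. A call with a gripper value outside its range is refused whole. The fingers move at their own pace and stop on an object; the grip force is fixed at half the most. Time passes only in rows, so rows that do not move let the fingers close. It gives the time, the measured TCP pose, the force and the opening at its end, in the units of the state.
- observe(): the state, without advancing time (a new reading comes with each control period).
- eyes.grab_frame(name): name is "side" or "top" or "wrist"; returns a dict with "img" (480x640x3 uint8, red, green, blue), "mtx" (3x3 intrinsics, pixels), "dist_coeffs" ([k1, k2, p1, p2, k3] as OpenCV has them; the pictures are not rectified), "world_to_cam" (4x4, takes a point from world to camera coordinates). Camera axes: x right, y up, looking along -z (the intrinsics and any distortion apply to the point x, -y, -z); pixel columns grow to the right and rows downward; lengths in mm; the calibration is good to about 2 mm. A picture is of the moment at which its call begins. There is no depth.
- r.job_done(): hands the job in, once; it reports no verdict.
Trained networks look in a picture, given as the dict that the camera call returned (one of the last four; its "shot" number tells which), for a name from the list of things; names that differ only in an ending like _2 or _b are one class to them, and where a whole thing is asked for, a point or a joint stands for the part that bears it (a point fixed in the world has none). Each returns a list of dicts, best first, with "score" (0 to 1); they miss things now and then, are a little off and sometimes report something else, mostly with a low value. They report only what shows in the picture. A call takes as long as a camera call.
- models.recognise(picture, target): "rect" ([left, top, right, bottom] in pixels, round what is visible of it).
The state is a dict: "time_s": time; "joint_positions": joint angles; "qd": joint speeds; "effort": joint torques, N m; "tcp_pos": TCP position; "orientation": TCP orientation; "wrist_force": force on the tool from outside, world axes, zero at the start; "wrist_torque": the same for the moment, N m; "width": opening from 0.0 (shut) to 1.0 (fully open).
Only numpy, scipy, OpenCV 4.12 (cv2) and the standard library are available. Lean on these libraries where they do the work, as an engineer would, in place of code of your own. Each camera call takes 0.05 s, during which the arm holds its last target.

## Working session

There is one attempt and no reset: what is moved stays moved. The work goes in short steps, Python scripts to look and compute and a tool call to move; the robot and the scene stay as the last step left them, time stands still between calls to the robot, and variables do not carry over. Pictures are saved under pics/ and viewed, and the job is handed in when it is done.

Besides the shell and the picture viewer there is one more tool, called after "Request:" as a command line: name --argument value ..., lists and objects as JSON in quotes. play_rows: Moves the arm, as the interface text tells. Its arguments: {"type":"object","properties":{"increments":{"type":"array"}},"required":["increments"]}

```bash
ls; mkdir -p pics
python3 - <<'E'
from cell import observe, eyes, r, models
import cv2,numpy as np
s=observe()
print({k:(np.round(v,3).tolist() if k!='x' else v) for k,v in s.items()})
for n in ["side","top"]:
    f=eyes.grab_frame(n)
    cv2.imwrite(f"pics/{n}0.png",f["img"][:,:,::-1])
    print(n,f["mtx"],f["dist_coeffs"],f["world_to_cam"])
E
```

```text
pics
{'time_s': 0.0, 'joint_positions': [1.091, 0.468, -0.012, 1.604, 0.006, 1.071, -0.056], 'qd': [0.002, 0.0, -0.001, 0.002, -0.001, 0.002, 0.0], 'effort': [-0.0, -53.239, 0.021, -25.131, 0.011, 0.008, -0.0], 'tcp_pos': [274.688, -588.477, 230.343], 'orientation': [-3.065, -0.68, 0.001], 'wrist_force': [0.547, 0.034, -0.02], 'wrist_torque': [-0.009, -0.063, 0.016], 'width': 1.001}
side [[503.96183315   0.         313.70763874]
 [  0.         503.96183315 241.31340226]
 [  0.           0.           1.        ]] [-0.10893091  0.          0.          0.          0.        ] [[-9.80844238e-01 -1.94766885e-01  3.23124991e-03  5.65158012e+02]
 [ 1.48527751e-01 -7.37046043e-01  6.59319830e-01 -1.83083213e+02]
 [-1.26032090e-01  6.47169986e-01  7.51855652e-01 -1.15438900e+03]
 [ 0.00000000e+00  0.00000000e+00  0.00000000e+00  1.00000000e+00]]
top [[525.39622041   0.         317.9204737 ]
 [  0.         525.39622041 236.01501444]
 [  0.           0.           1.        ]] [-0.0512713  0.         0.         0.         0.       ] [[-2.88069394e-02 -9.99543737e-01  9.08178181e-03 -3.23129796e+01]
 [ 9.86710784e-01 -2.69812491e-02  1.60230589e-01 -5.71747118e+02]
 [-1.59912444e-01  1.35768449e-02  9.87037831e-01 -1.38285361e+03]
 [ 0.00000000e+00  0.00000000e+00  0.00000000e+00  1.00000000e+00]]
```

View pics/top0.png

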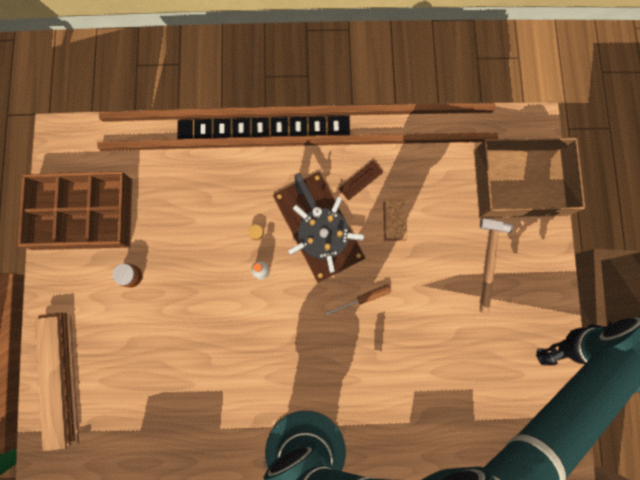

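View pics/side0.png

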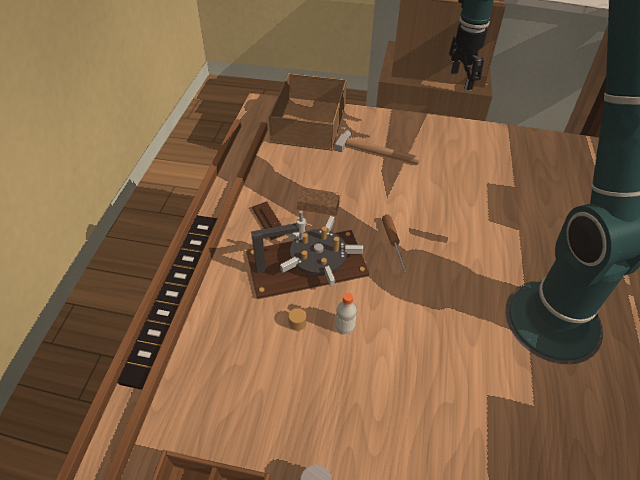

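```bash
cat > h.py <<'E'
import cv2,numpy as np
def proj(f,P):
    P=np.atleast_2d(np.asarray(P,float)); W=f["world_to_cam"]
    c=P@W[:3,:3].T+W[:3,3]; c=c*[1,-1,-1]
    return cv2.projectPoints(c,np.zeros(3),np.zeros(3),f["mtx"],np.array(f["dist_coeffs"]))[0][:,0]
def back(f,uv,z):
    W=f["world_to_cam"]
    n=cv2.undistortPoints(np.array(uv,float).reshape(-1,1,2),f["mtx"],np.array(f["dist_coeffs"]))[:,0]
    d=np.c_[n[:,0],-n[:,1],-np.ones(len(n))]@W[:3,:3]
    o=-W[:3,:3].T@W[:3,3]
    return o+d*((z-o[2])/d[:,2])[:,None]
def crop(f,u0,v0,u1,v1,k,name):
    cv2.imwrite(name,cv2.resize(f["img"][v0:v1,u0:u1,::-1],None,fx=k,fy=k,interpolation=cv2.INTER_CUBIC))
E
python3 - <<'E'
from cell import observe, eyes, r, models
from h import *
f=eyes.grab_frame("top"); crop(f,230,150,430,300,4,"pics/topc.png")
for n in ["gauge","turret","tall_tab","tall_stop","glue","sander","driver","weight","bridge","jar","hammer"]:
    d=models.recognise(f,n)[:2]
    for x in d:
        R=x["rect"];print(n,round(x["score"],2),np.round(R), np.round(back(f,[[(R[0]+R[2])/2,(R[1]+R[3])/2]],20)))
f=eyes.grab_frame("side"); crop(f,230,190,390,310,5,"pics/sidec.png")
E
```

```text
gauge 0.8 [274. 175. 361. 281.] [[598. -49.  20.]]
tall_tab 0.96 [290. 198. 361. 276.] [[571. -70.  20.]]
tall_stop 0.78 [292. 197. 363. 273.] [[577. -75.  20.]]
tall_stop 0.73 [329. 284. 391. 315.] [[ 397. -159.   20.]]
glue 0.65 [252. 261. 267. 280.] [[484. 114.  20.]]
sander 0.91 [382. 200. 408. 243.] [[ 609. -266.   20.]]
driver 0.8 [329. 283. 387. 315.] [[ 398. -153.   20.]]
weight 0.77 [245. 226. 263. 244.] [[583. 128.  20.]]
bridge 0.8 [340. 161. 385. 201.] [[ 729. -179.   20.]]
jar 0.73 [114. 263. 144. 288.] [[479. 472.  20.]]
jar 0.17 [341. 162. 381. 200.] [[ 730. -175.   20.]]
hammer 0.72 [480. 219. 510. 312.] [[ 479. -537.   20.]]
```

View pics/topc.png

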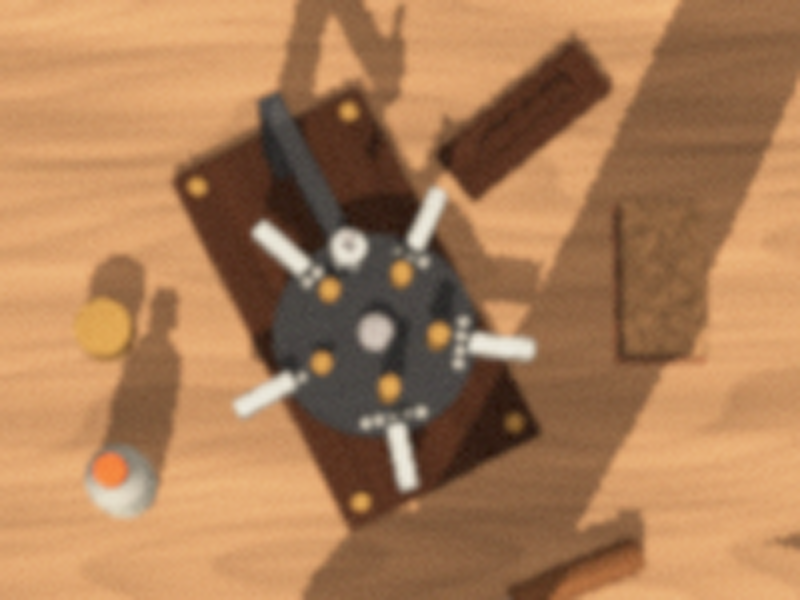

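View pics/sidec.png

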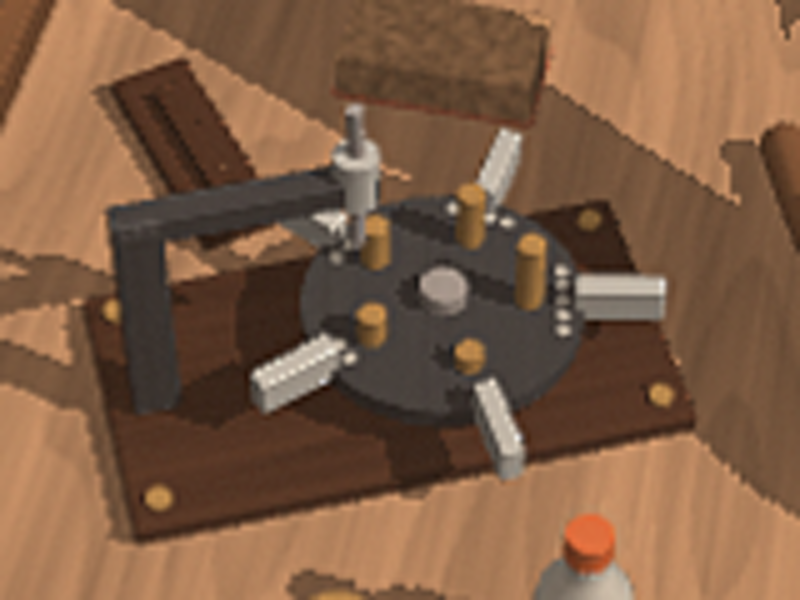

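```bash
cat > fit.py <<'E'
from cell import eyes
from h import *
from scipy.optimize import least_squares
ft=eyes.grab_frame("top"); fs=eyes.grab_frame("side")
T=lambda a:(np.array(a,float)+.5)/4-.5+[230,150]
S=lambda a:(np.array(a,float)+.5)/5-.5+[230,190]
def G(p,q):
    c,s=np.cos(p[2]),np.sin(p[2]);q=np.atleast_2d(np.array(q,float))
    return np.c_[p[0]+c*q[:,0]-s*q[:,1],p[1]+s*q[:,0]+c*q[:,1],q[:,2]]
def pol(r,a,z): return [r*np.cos(a),r*np.sin(a),z]
k=np.radians(72)
def model(p):
    th=p[3]
    t=[[170,75,14],[170,-75,14],[-110,-75,14],[-110,75,14],[42,0,190]]+[pol(89,th+i*k,62) for i in range(5)]
    s=[[-110,-75,14],[170,75,14],[42,0,98]]+[pol(89,th,62),pol(89,th+k,62),pol(89,th+3*k,62),pol(89,th+4*k,62),pol(42,th,90),pol(42,th+k,82)]
    return G(p,t),G(p,s)
ot=T([[177,180],[358,85],[540,432],[352,527],[349,244],[401,455],[503,345],[428,219],[280,248],[266,393]])
os_=S([[605,203],[137,540],[355,245],[622,284],[503,160],[297,363],[495,415],[532,242],[472,190]])
def res(p):
    a,b=model(p); return np.r_[(proj(ft,a)-ot).ravel(),(proj(fs,b)-os_).ravel()]
p0=[575,-70,0.45,2.6]
s=least_squares(res,p0,loss='soft_l1');p=s.x
print(p, np.degrees(p[2:]));print(np.round(s.fun.reshape(-1,2),1))
np.save('p.npy',p)
E
python3 fit.py
```

```text
[ 5.77656986e+02 -6.30183379e+01  4.51397492e-01  2.86118078e+00] [ 25.86317116 163.93358297]
[[-2.4 -0.1]
 [-0.4 -0. ]
 [ 0.8  0.1]
 [-0.3  1.4]
 [-0.4 -1.9]
 [ 0.1  1.2]
 [ 0.8  0.2]
 [ 0.3 -1.4]
 [-0.5 -1.2]
 [-1.7  0.5]
 [ 0.5 -1.7]
 [-0.6 -1.7]
 [ 0.6  0.2]
 [ 1.  -0.2]
 [-0.5 -1.2]
 [-1.7 -0.6]
 [ 0.8  0.8]
 [ 0.   0.1]
 [-0.   0.2]]
```

Request:
play_rows --increments '[{"slide": [0,0,0],"twist": [0,0,-10.5],"fingers": 1},{"slide": [0,0,0],"twist": [0,0,-10.5],"fingers": 1},{"slide": [0,0,0],"twist": [0,0,-10.5],"fingers": 1},{"slide": [0,0,0],"twist": [0,0,-10.5],"fingers": 1},{"slide": [0,0,0],"twist": [0,0,-10.5],"fingers": 1},{"slide": [0,0,0],"twist": [0,0,-10.5],"fingers": 1},{"slide": [0,0,0],"twist": [0,0,-10.5],"fingers": 1},{"slide": [0,0,0],"twist": [0,0,-10.5],"fingers": 1}]'

```text
time_s: 1.85
tcp_pos: [274.8, -589.1, 231.3]
orientation: [1.816, 2.563, -0.0]
wrist_force: [-0.1, 0.1, -0.5]
width: 0.002
```

```bash
cat > st.py <<'E'
from cell import observe
import numpy as np
from scipy.spatial.transform import Rotation as R
s=observe(); M=R.from_rotvec(s["orientation"]).as_matrix()
p=np.array(s["tcp_pos"]); g=np.load('p.npy')
d=p[:2]-g[:2]; 
print("t",s["time_s"],"tcp",np.round(p,1),"toolx ang",np.degrees(np.arctan2(M[1,0],M[0,0])),"z",np.round(M[:,2],3),"q",np.round(s["joint_positions"],2),"F",np.round(s["wrist_force"],1),"w",s["width"])
print("r",np.hypot(*d),"world ang",np.degrees(np.arctan2(d[1],d[0]))%360)
import sys
if len(sys.argv)>1:
    t=np.array(eval(sys.argv[1]),float); print("to target in tool:",np.round(M.T@(t-p),1))
E
python3 st.py "[610,-154,230]"
```

```text
t 1.85 tcp [ 274.8 -589.1  231.3] toolx ang 109.35566654788457 z [-0. -0. -1.] q [ 1.31  0.49 -0.32  1.59  0.17  1.09  1.29] F [-0.1  0.1 -0.5] w 0.001978495337910944
r 606.9878179673996 world ang 240.07167395600504
to target in tool: [299.4 460.4   1.2]
```

Request:
play_rows --increments '[{"slide": [25,38,0],"twist": [0,0,0],"fingers": 1},{"slide": [25,38,0],"twist": [0,0,0],"fingers": 1},{"slide": [25,38,0],"twist": [0,0,0],"fingers": 1},{"slide": [25,38,0],"twist": [0,0,0],"fingers": 1},{"slide": [25,38,0],"twist": [0,0,0],"fingers": 1},{"slide": [25,38,0],"twist": [0,0,0],"fingers": 1},{"slide": [25,38,0],"twist": [0,0,0],"fingers": 1},{"slide": [25,38,0],"twist": [0,0,0],"fingers": 1}]'

```text
time_s: 2.85
tcp_pos: [497.9, -299.8, 231.5]
orientation: [1.824, 2.557, -0.0]
wrist_force: [-0.2, -0.6, 0.2]
width: 0.001
```

Request:
play_rows --increments '[{"slide": [0,0,0],"twist": [0,0,-10.5],"fingers": 1},{"slide": [0,0,0],"twist": [0,0,-10.5],"fingers": 1},{"slide": [0,0,0],"twist": [0,0,-10.5],"fingers": 1},{"slide": [0,0,0],"twist": [0,0,-10.5],"fingers": 1},{"slide": [0,0,0],"twist": [0,0,-10.5],"fingers": 1},{"slide": [0,0,0],"twist": [0,0,-10.5],"fingers": 1},{"slide": [0,0,0],"twist": [0,0,-10.5],"fingers": 1},{"slide": [0,0,0],"twist": [0,0,-10.5],"fingers": 1}]'

```text
time_s: 3.85
tcp_pos: [497.1, -301.0, 231.4]
orientation: [0.365, -3.12, 0.001]
wrist_force: [-0.2, 0.5, 0.7]
width: -0.002
```

```bash
python3 st.py "[610,-154,230]"
python3 - <<'E'
from cell import *
from h import *
for n in ["wrist","side"]:
    f=eyes.grab_frame(n); cv2.imwrite(f"pics/{n}1.png",f["img"][:,:,::-1])
    if n=="wrist":
        W=f["world_to_cam"];print(-W[:3,:3].T@W[:3,3],W[:3,:3],f["mtx"])
E
```

```text
t 3.85 tcp [ 497.1 -301.   231.4] toolx ang -166.65074320435627 z [ 0. -0. -1.] q [ 1.05  0.47 -0.75  1.74  0.36  1.07  1.99] F [-0.2  0.5  0.7] w -0.002152395728198609
r 251.27916466652758 world ang 251.29686729828163
to target in tool: [-143.8  117.     1.3]
[ 429.87614989 -316.80415982  374.28391751] [[-0.23019559  0.97314282 -0.00174208]
 [-0.93561484 -0.22181004 -0.27463646]
 [-0.26764691 -0.06159019  0.96154656]] [[385.7966684    0.         318.8204634 ]
 [  0.         385.7966684  243.73781003]
 [  0.           0.           1.        ]]
```

View pics/wrist1.png

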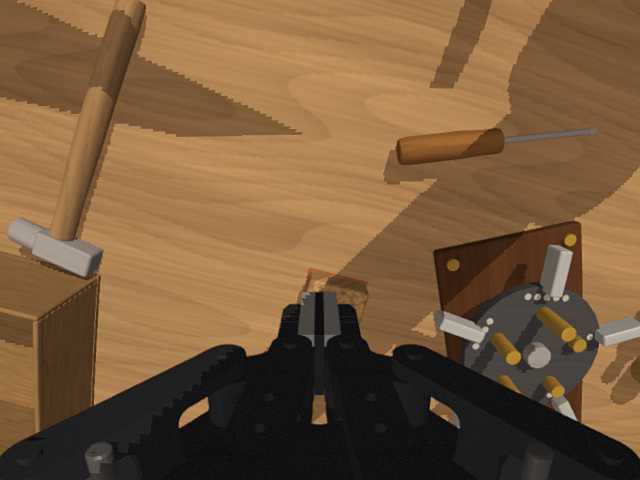

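View pics/side1.png

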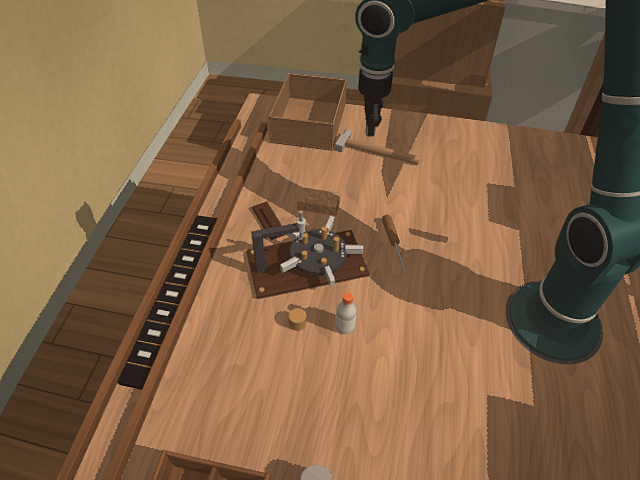

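Request:
play_rows --increments '[{"slide": [-29,22.7,0],"twist": [0,0,0],"fingers": 1},{"slide": [-29,22.7,0],"twist": [0,0,0],"fingers": 1},{"slide": [-29,22.7,0],"twist": [0,0,0],"fingers": 1},{"slide": [-29,22.7,0],"twist": [0,0,0],"fingers": 1},{"slide": [-29,22.7,0],"twist": [0,0,0],"fingers": 1},{"slide": [0,0,0],"twist": [0,0,-6.6],"fingers": 1},{"slide": [0,0,0],"twist": [0,0,0],"fingers": 1}]'

```text
time_s: 4.82
tcp_pos: [612.9, -157.3, 231.1]
orientation: [0.53, -3.096, -0.0]
wrist_force: [-0.1, 0.1, -0.5]
width: 0.002
```

```bash
python3 st.py "[612,-157,50]"
cat > ov.py <<'E'
import sys
from cell import *
from h import *
from fit2 import G,pol,k
n,tag=sys.argv[1:3]
p=np.load('p.npy')
if len(sys.argv)>3: p[3]=float(sys.argv[3])
f=eyes.grab_frame(n); im=f["img"][:,:,::-1].copy()
cv2.imwrite(f"pics/{tag}_raw.png",im)
def L(q,c):
    u=np.round(proj(f,G(p,q))).astype(int); cv2.polylines(im,[u.reshape(-1,1,2)],True,c,1)
L([[170,75,14],[170,-75,14],[-110,-75,14],[-110,75,14]],(0,255,0))
L([pol(70,a,48) for a in np.linspace(0,6.2,60)],(255,255,0))
for i in range(5):
    a=p[3]+i*k;c,s=np.cos(a),np.sin(a)
    L([[r*c-t*s,r*s+t*c,62] for r,t in [(70,6),(108,6),(108,-6),(70,-6)]],(0,0,255) if i==0 else (255,0,255))
    z=48+[42,34,26,18,10][i]
    L([[42*c+7*np.cos(b),42*s+7*np.sin(b),z] for b in np.linspace(0,6,12)],(0,0,255))
L([[42+4*np.cos(b),4*np.sin(b),98] for b in np.linspace(0,6,12)],(0,255,255))
L([[42+11*np.cos(b),11*np.sin(b),150] for b in np.linspace(0,6,12)],(0,255,255))
cv2.imwrite(f"pics/{tag}.png",im)
E
cat > fit2.py <<'E'
import numpy as np
from h import *
def G(p,q):
    c,s=np.cos(p[2]),np.sin(p[2]);q=np.atleast_2d(np.array(q,float))
    return np.c_[p[0]+c*q[:,0]-s*q[:,1],p[1]+s*q[:,0]+c*q[:,1],q[:,2]]
def pol(r,a,z): return [r*np.cos(a),r*np.sin(a),z]
k=np.radians(72)
E
python3 ov.py wrist w2
```

```text
t 4.825 tcp [ 612.9 -157.3  231.1] toolx ang -160.56415680881307 z [-0.  0. -1.] q [ 0.73  0.57 -0.76  1.61  0.42  1.14  1.78] F [-0.1  0.1 -0.5] w 0.001542522744793872
r 100.62213328527754 world ang 290.5281045102395
to target in tool: [  0.7   0.5 181.1]
```

View pics/w2.png

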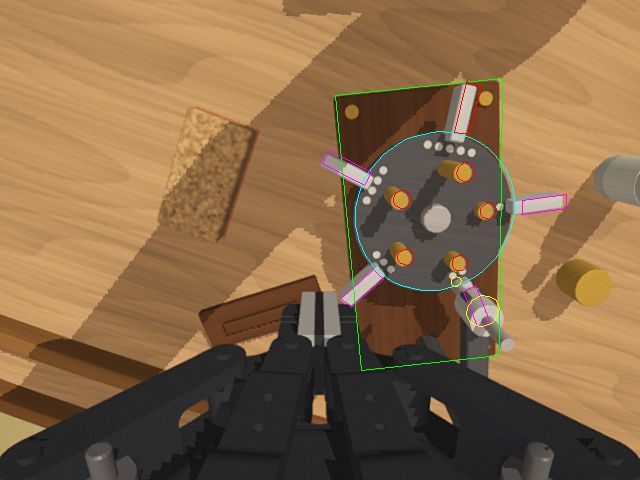

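View pics/w2_raw.png

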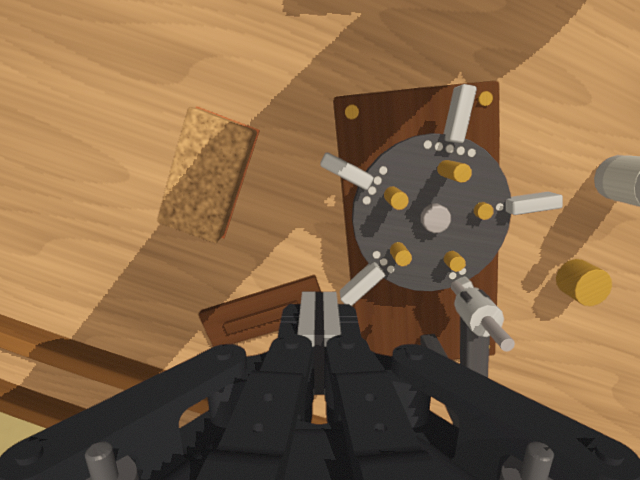

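Request:
play_rows --increments '[{"slide": [0,0,35],"twist": [0,0,0],"fingers": 1},{"slide": [0,0,35],"twist": [0,0,0],"fingers": 1},{"slide": [0,0,35],"twist": [0,0,0],"fingers": 1},{"slide": [0,0,30],"twist": [0,0,0],"fingers": 1},{"slide": [0,0,30],"twist": [0,0,0],"fingers": 1},{"slide": [0,0,16],"twist": [0,0,0],"fingers": 1},{"slide": [0,0,0],"twist": [0,0,0],"fingers": 1}]'

```text
time_s: 5.75
tcp_pos: [612.1, -158.0, 49.5]
orientation: [0.532, -3.094, -0.001]
wrist_force: [-0.6, -0.4, -0.1]
width: -0.002
```

```bash
python3 st.py ; python3 ov.py side s3; python3 ov.py wrist w3;python3 -c "
import cv2
a=cv2.imread('pics/s3_raw.png')[180:330,220:420];cv2.imwrite('pics/s3c.png',cv2.resize(a,None,fx=4,fy=4))"
```

```text
t 5.75 tcp [ 612.1 -158.    49.5] toolx ang -160.4961507182756 z [-0.002  0.    -1.   ] q [ 0.65  0.77 -0.64  1.73  0.59  0.84  1.66] F [-0.6 -0.4 -0.1] w -0.002339725806144577
r 101.06214787740788 world ang 289.94608429680136
```

View pics/s3c.png

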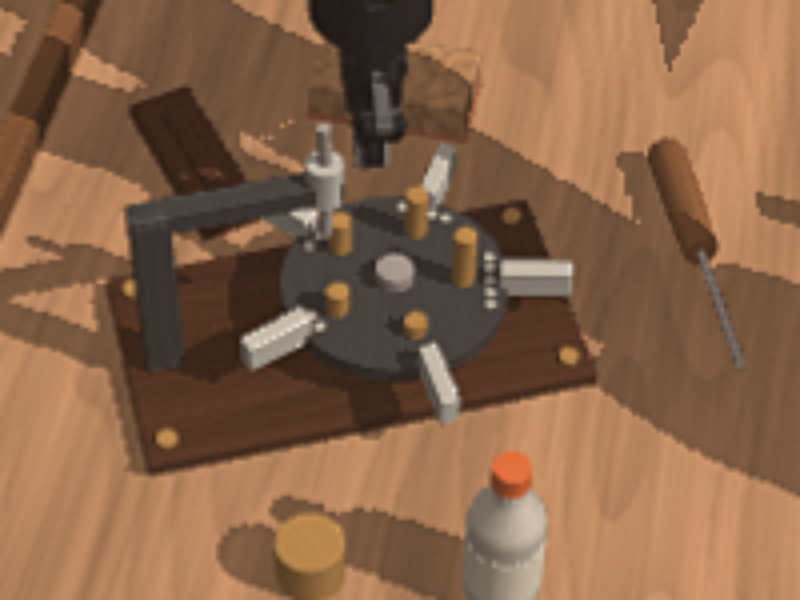

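View pics/w3.png

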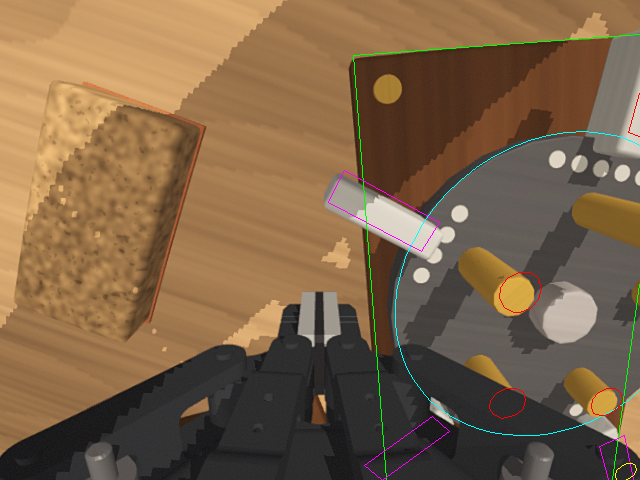

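Request:
play_rows --increments '[{"slide": [5.1,4,0],"twist": [0,0,3],"fingers": 1},{"slide": [5.1,0.13,0],"twist": [0,0,3],"fingers": 1},{"slide": [5.1,0.13,0],"twist": [0,0,3],"fingers": 1},{"slide": [5.1,0.13,0],"twist": [0,0,3],"fingers": 1},{"slide": [5.1,0.13,0],"twist": [0,0,3],"fingers": 1},{"slide": [5.1,0.13,0],"twist": [0,0,3],"fingers": 1},{"slide": [5.1,0.13,0],"twist": [0,0,3],"fingers": 1},{"slide": [5.1,0.13,0],"twist": [0,0,3],"fingers": 1}]'

```text
time_s: 6.85
tcp_pos: [573.3, -159.9, 52.2]
orientation: [0.124, 3.134, -0.001]
wrist_force: [2.6, -0.7, -2.1]
width: -0.0
```

```bash
python3 st.py ;  python3 ov.py wrist w4
```

```text
t 6.85 tcp [ 573.3 -159.9   52.2] toolx ang 175.4775952069876 z [ 0.005 -0.001 -1.   ] q [ 0.63  0.69 -0.55  1.83  0.5   0.76  1.3 ] F [ 2.6 -0.7 -2.1] w -0.0004636973200222124
r 96.9415747540847 world ang 267.42254939009456
```

View pics/w4_raw.png

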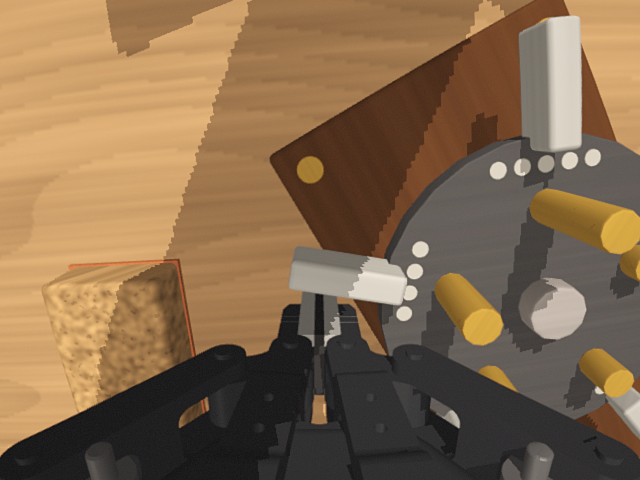

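Request:
play_rows --increments '[{"slide": [5.1,0.13,2],"twist": [0,0,3],"fingers": 1},{"slide": [6.8,0.24,0],"twist": [0,0,4],"fingers": 1},{"slide": [6.8,0.24,0],"twist": [0,0,4],"fingers": 1},{"slide": [6.8,0.24,0],"twist": [0,0,4],"fingers": 1},{"slide": [6.8,0.24,0],"twist": [0,0,4],"fingers": 1},{"slide": [6.8,0.24,0],"twist": [0,0,4],"fingers": 1},{"slide": [6.8,0.24,0],"twist": [0,0,4],"fingers": 1},{"slide": [6.8,0.24,0],"twist": [0,0,4],"fingers": 1}]'

```text
time_s: 7.9
tcp_pos: [524.4, -142.5, 50.2]
orientation: [0.957, 2.987, -0.0]
wrist_force: [0.3, -1.9, 1.5]
width: -0.002
```

```bash
python3 st.py ;  python3 ov.py wrist w5
```

```text
t 7.9 tcp [ 524.4 -142.5   50.2] toolx ang 144.48632143560258 z [ 0.005 -0.002 -1.   ] q [ 0.54  0.6  -0.42  1.96  0.39  0.66  0.82] F [ 0.3 -1.9  1.5] w -0.0020860369938337053
r 95.67680763869922 world ang 236.1617448434635
```

View pics/w5_raw.png

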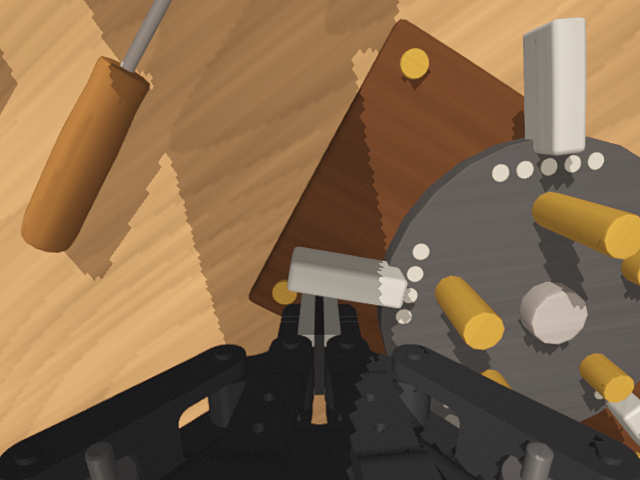

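Request:
play_rows --increments '[{"slide": [6.8,0.24,0],"twist": [0,0,4],"fingers": 1},{"slide": [6.8,0.24,0],"twist": [0,0,4],"fingers": 1},{"slide": [6.8,0.24,0],"twist": [0,0,4],"fingers": 1},{"slide": [6.8,0.24,0],"twist": [0,0,4],"fingers": 1},{"slide": [6.8,0.24,0],"twist": [0,0,4],"fingers": 1},{"slide": [6.8,0.24,0],"twist": [0,0,4],"fingers": 1},{"slide": [6.8,0.24,0],"twist": [0,0,4],"fingers": 1},{"slide": [6.8,0.24,0],"twist": [0,0,4],"fingers": 1}]'

```text
time_s: 8.95
tcp_pos: [490.7, -100.1, 49.7]
orientation: [1.742, 2.61, 0.002]
wrist_force: [1.4, -2.3, 1.6]
width: -0.002
```

```bash
python3 st.py
```

```text
t 8.95 tcp [ 490.7 -100.1   49.7] toolx ang 112.55210730316301 z [ 0.004 -0.001 -1.   ] q [ 0.37  0.52 -0.29  2.07  0.26  0.58  0.29] F [ 1.4 -2.3  1.6] w -0.0017280577090027607
r 94.54553670561309 world ang 203.0890037735506
```

Request:
play_rows --increments '[{"slide": [6.8,0.0,0],"twist": [0,0,4],"fingers": 1},{"slide": [6.8,0.1,0],"twist": [0,0,4],"fingers": 1},{"slide": [6.8,0.1,0],"twist": [0,0,4],"fingers": 1},{"slide": [6.8,0.1,0],"twist": [0,0,4],"fingers": 1},{"slide": [6.8,0.1,0],"twist": [0,0,4],"fingers": 1},{"slide": [6.8,0.1,0],"twist": [0,0,4],"fingers": 1},{"slide": [6.8,0.1,0],"twist": [0,0,4],"fingers": 1},{"slide": [6.8,0.1,0],"twist": [0,0,4],"fingers": 1}]'

```text
time_s: 9.95
tcp_pos: [482.7, -46.8, 49.3]
orientation: [2.395, 2.03, 0.002]
wrist_force: [1.0, -2.1, 0.8]
width: 0.0
```

```bash
python3 st.py;  python3 ov.py wrist w6
```

```text
t 9.95 tcp [482.7 -46.8  49.3] toolx ang 80.54737055721742 z [ 0.002 -0.001 -1.   ] q [ 0.15  0.49 -0.15  2.11  0.14  0.55 -0.26] F [ 1.  -2.1  0.8] w 0.00043246956240613175
r 96.2924632210562 world ang 170.3230050315478
```

View pics/w6_raw.png

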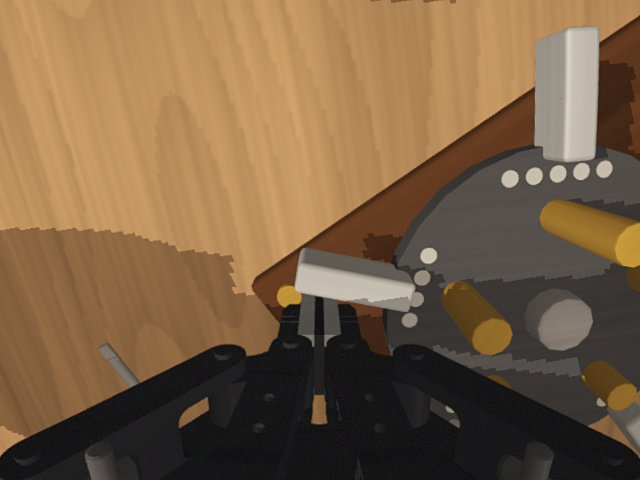

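Request:
play_rows --increments '[{"slide": [6.8,0.24,0],"twist": [0,0,4],"fingers": 1},{"slide": [6.8,0.24,0],"twist": [0,0,4],"fingers": 1},{"slide": [6.8,0.24,0],"twist": [0,0,4],"fingers": 1},{"slide": [6.8,0.24,0],"twist": [0,0,4],"fingers": 1},{"slide": [6.8,0.24,0],"twist": [0,0,4],"fingers": 1},{"slide": [6.8,0.24,0],"twist": [0,0,4],"fingers": 1},{"slide": [6.8,0.24,0],"twist": [0,0,4],"fingers": 1},{"slide": [6.8,0.24,0],"twist": [0,0,4],"fingers": 1}]'

```text
time_s: 11.0
tcp_pos: [504.6, 1.8, 48.8]
orientation: [2.863, 1.293, -0.001]
wrist_force: [-0.5, -2.2, 2.0]
width: -0.003
```

```bash
python3 st.py;  python3 ov.py wrist w7; python3 ov.py side s7; python3 ov.py top t7; python3 -c "
import cv2
a=cv2.imread('pics/s7_raw.png')[180:330,220:420];cv2.imwrite('pics/s7c.png',cv2.resize(a,None,fx=4,fy=4))
a=cv2.imread('pics/t7_raw.png')[150:300,230:430];cv2.imwrite('pics/t7c.png',cv2.resize(a,None,fx=4,fy=4))"
```

```text
t 11.0 tcp [504.6   1.8  48.8] toolx ang 48.598200160319166 z [-0. -0. -1.] q [-0.06  0.5  -0.01  2.07  0.01  0.56 -0.8 ] F [-0.5 -2.2  2. ] w -0.002553042677383592
r 97.63819339301303 world ang 138.42712173068378
```

View pics/s7c.png

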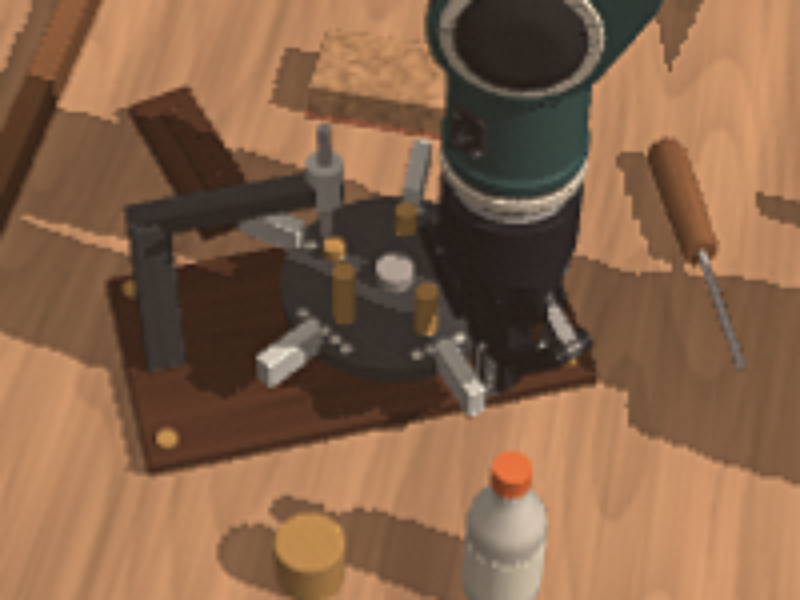

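View pics/w7_raw.png

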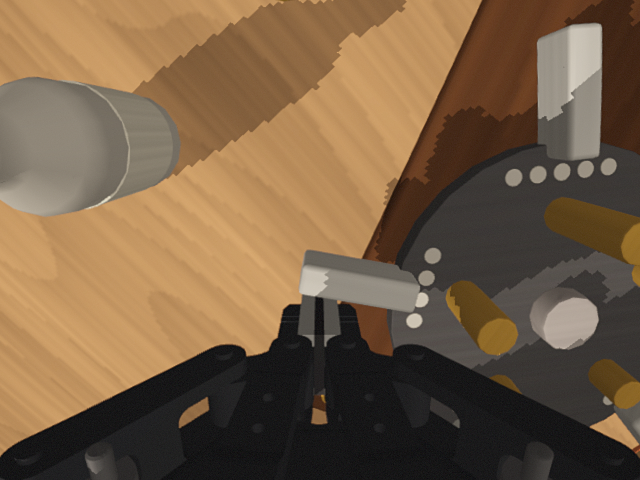

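View pics/t7c.png

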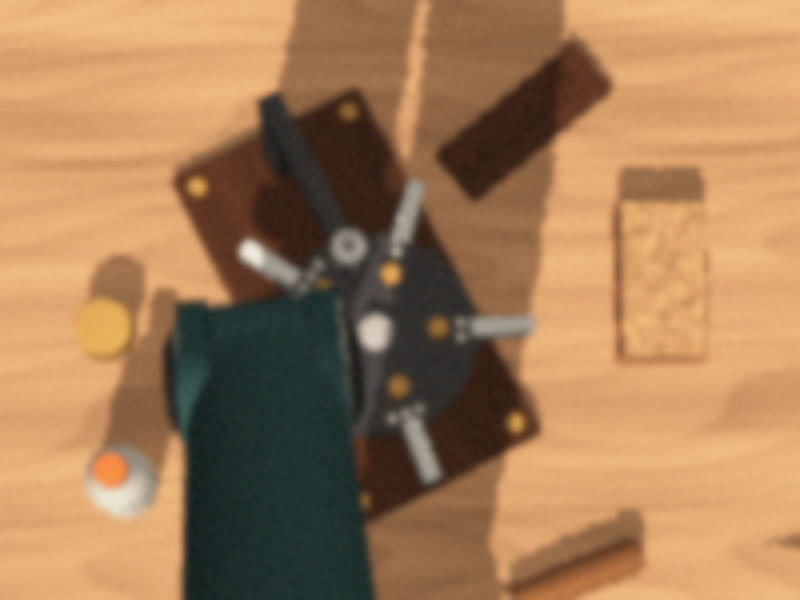

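```bash
cat > ang.py <<'E'
from cell import eyes
from h import *
from fit2 import *
from scipy.optimize import least_squares
import sys
T=lambda a:(np.array(a,float)+.5)/4-.5+[230,150]
def ang(pts,idx,p=np.load('p.npy')):
    f=eyes.grab_frame("top"); o=T(pts)
    fn=lambda x:(proj(f,G([x[1],x[2],p[2]],[pol(89,x[0]+i*k,62) for i in idx]))-o).ravel()
    s=least_squares(fn,[0.5,p[0],p[1]]);print(np.degrees(s.x[0]),s.x[1:]);print(np.round(s.fun.reshape(-1,2),1))
E
python3 -c "
from ang import *
ang([[268,266],[407,215],[503,326],[422,452]],[0,4,3,2])
ang([[401,455],[503,345],[428,219],[280,248],[266,393]],[0,1,2,3,4])"
```

```text
29.841158342232912 [575.12592682 -62.59700479]
[[-1.1 -0.4]
 [ 0.1 -1.3]
 [ 0.8  0.3]
 [ 0.3  1.3]]
164.23540066386485 [577.40074848 -63.53872144]
[[ 0.5  1.3]
 [ 1.   0.2]
 [ 0.3 -1.3]
 [-0.4 -1. ]
 [-1.4  0.8]]
```

Request:
play_rows --increments '[{"slide": [6.8,0.24,0],"twist": [0,0,4],"fingers": 1},{"slide": [6.8,0.24,0],"twist": [0,0,4],"fingers": 1},{"slide": [6.8,0.24,0],"twist": [0,0,4],"fingers": 1},{"slide": [6.8,0.24,0],"twist": [0,0,4],"fingers": 1},{"slide": [6.8,0.24,0],"twist": [0,0,4],"fingers": 1},{"slide": [5.1,0.13,0],"twist": [0,0,3],"fingers": 1},{"slide": [3.4,0,0],"twist": [0,0,2],"fingers": 1},{"slide": [1.7,0,0],"twist": [0,0,1],"fingers": 1}]'

```text
time_s: 12.25
tcp_pos: [539.8, 27.6, 48.2]
orientation: [-3.081, -0.616, 0.001]
wrist_force: [-2.4, -0.7, 1.0]
width: -0.003
```

```bash
python3 st.py;  python3 ov.py wrist w8 0; python3 ov.py side s8 0; python3 ov.py top t8; python3 -c "
import cv2
a=cv2.imread('pics/s8.png')[180:330,220:420];cv2.imwrite('pics/s8c.png',cv2.resize(a,None,fx=4,fy=4))
a=cv2.imread('pics/t8_raw.png')[150:300,230:430];cv2.imwrite('pics/t8c.png',cv2.resize(a,None,fx=4,fy=4))"
```

```text
t 12.25 tcp [539.8  27.6  48.2] toolx ang 22.60595874615363 z [-0.001 -0.    -1.   ] q [-0.2   0.55  0.11  2.   -0.1   0.6  -1.2 ] F [-2.4 -0.7  1. ] w -0.0026181705810219523
r 98.19396462673868 world ang 112.68924028048659
```

View pics/s8c.png

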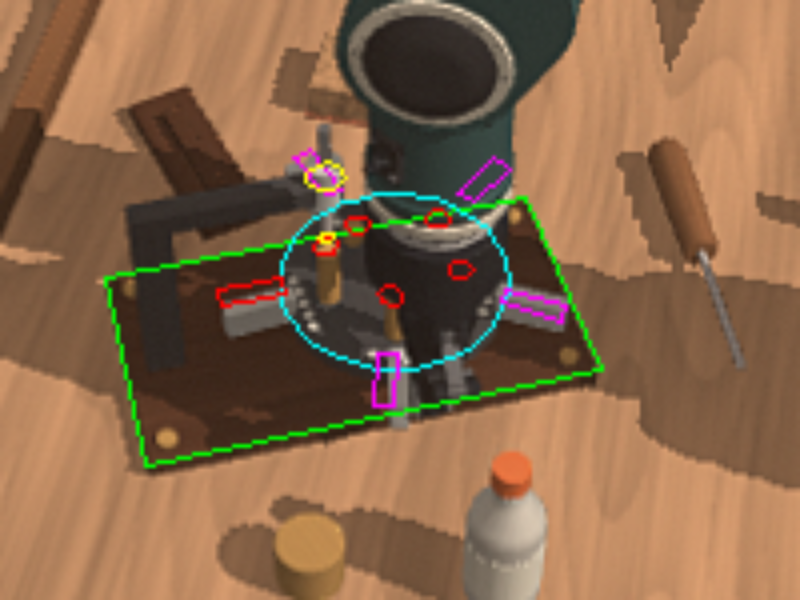

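View pics/w8.png

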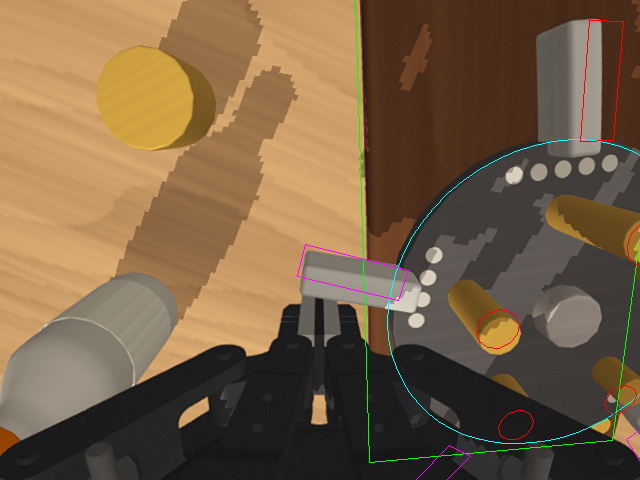

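View pics/t8c.png

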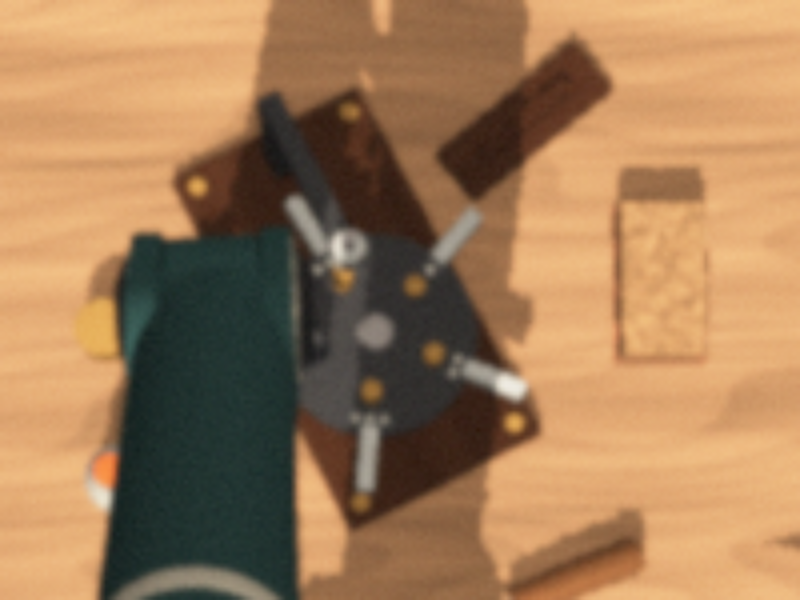

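```bash
python3 -c "
from ang import *
ang([[306,224],[455,238],[493,378],[367,457]],[0,4,3,2])"
```

```text
4.605433731302408 [577.44031457 -61.87840902]
[[-0.7 -0.6]
 [ 0.5 -1.4]
 [ 0.8  0.5]
 [-0.7  1.4]]
```

Request:
play_rows --increments '[{"slide": [2.6,0,0],"twist": [0,0,1.5],"fingers": 1},{"slide": [2.6,0,0],"twist": [0,0,1.5],"fingers": 1},{"slide": [1.7,0,0],"twist": [0,0,1],"fingers": 1},{"slide": [0,0,0],"twist": [0,0,0],"fingers": 1},{"slide": [0,0,0],"twist": [0,0,0],"fingers": 1}]'

```text
time_s: 13.08
tcp_pos: [546.9, 30.3, 48.3]
orientation: [3.1, 0.509, 0.001]
wrist_force: [-1.1, -0.3, -1.1]
width: 0.001
```

Request:
play_rows --increments '[{"slide": [-5,0,0],"twist": [0,0,0],"fingers": 1},{"slide": [-10,0,0],"twist": [0,0,0],"fingers": 1},{"slide": [-10,0,0],"twist": [0,0,0],"fingers": 1},{"slide": [0,-4,-30],"twist": [0,0,0],"fingers": 1},{"slide": [0,-4,-40],"twist": [0,0,0],"fingers": 1},{"slide": [0,0,-50],"twist": [0,0,0],"fingers": 1},{"slide": [0,0,-50],"twist": [0,0,0],"fingers": 1},{"slide": [0,0,-30],"twist": [0,0,0],"fingers": 1}]'

```text
time_s: 14.08
tcp_pos: [520.6, 29.7, 251.0]
orientation: [-3.1, -0.508, -0.005]
wrist_force: [0.3, 0.0, 0.0]
width: 0.001
```

```bash
python3 st.py;  python3 ov.py wrist w9 0; python3 ov.py side s9 0
```

```text
t 14.075 tcp [520.6  29.7 251. ] toolx ang 18.612904666311504 z [ 0.003  0.001 -1.   ] q [-0.28  0.22  0.18  1.91 -0.05  1.01 -1.32] F [0.3 0.  0. ] w 0.0014359063517786904
r 108.88319495996272 world ang 121.63278493371843
```

View pics/w9.png

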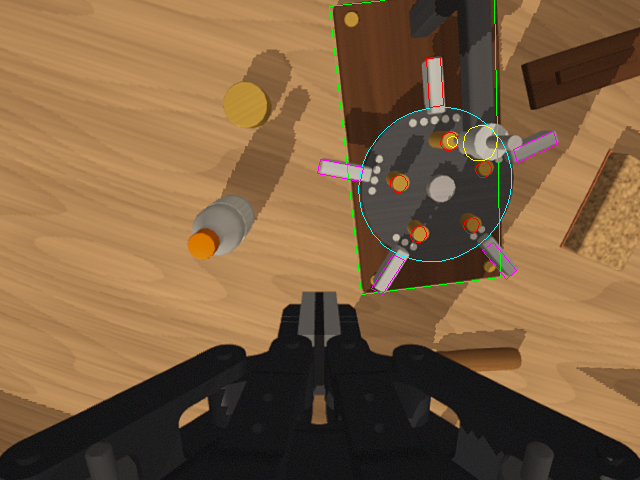

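Request:
play_rows --increments '[{"slide": [-40,0,-5],"twist": [0,0,0],"fingers": 1},{"slide": [-40,-20,-5],"twist": [0,0,0],"fingers": 1},{"slide": [-30,-40,0],"twist": [0,0,0],"fingers": 1},{"slide": [0,-50,0],"twist": [0,0,0],"fingers": 1},{"slide": [0,-50,0],"twist": [0,0,0],"fingers": 1},{"slide": [0,-40,0],"twist": [0,0,0],"fingers": 1},{"slide": [0,0,0],"twist": [0,0,0],"fingers": 1}]'

```text
time_s: 15.05
tcp_pos: [350.4, 186.0, 257.2]
orientation: [3.099, 0.517, -0.003]
wrist_force: [0.6, -0.8, 0.6]
width: 0.001
```

```bash
python3 st.py; python3 ov.py top t10 0; python3 ov.py side s10 0; python3 -c "
import cv2
a=cv2.imread('pics/w9_raw.png')[40:310,300:560];cv2.imwrite('pics/w9c.png',cv2.resize(a,None,fx=2.2,fy=2.2))
a=cv2.imread('pics/s10_raw.png')[200:300,240:380];cv2.imwrite('pics/s10c.png',cv2.resize(a,None,fx=5,fy=5,interpolation=2))
a=cv2.imread('pics/t10_raw.png')[150:300,230:430];cv2.imwrite('pics/t10c.png',cv2.resize(a,None,fx=4,fy=4,interpolation=2))"
```

```text
t 15.05 tcp [350.4 186.  257.2] toolx ang 18.944318259759623 z [-0.002 -0.    -1.   ] q [-0.51  0.   -0.06  2.14 -0.    1.   -1.81] F [ 0.6 -0.8  0.6] w 0.0009440850753281763
r 337.1139373001389 world ang 132.37688037704575
```

View pics/w9c.png

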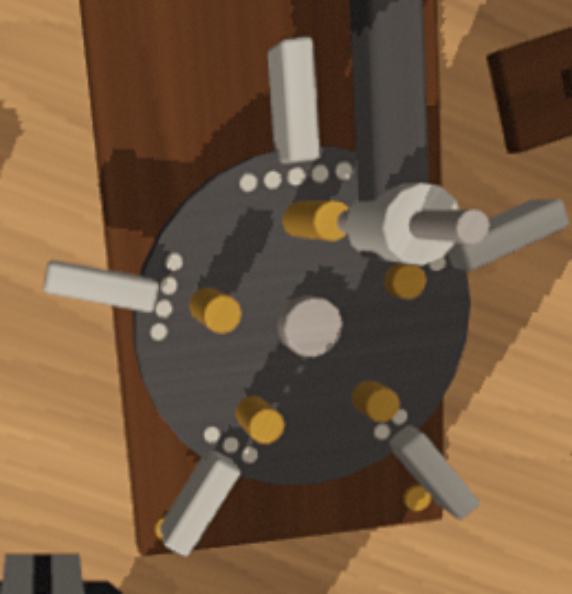

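View pics/s10c.png

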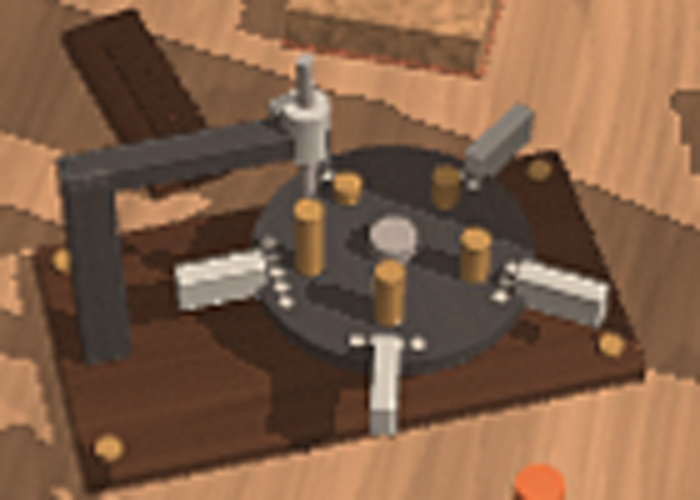

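View pics/t10c.png

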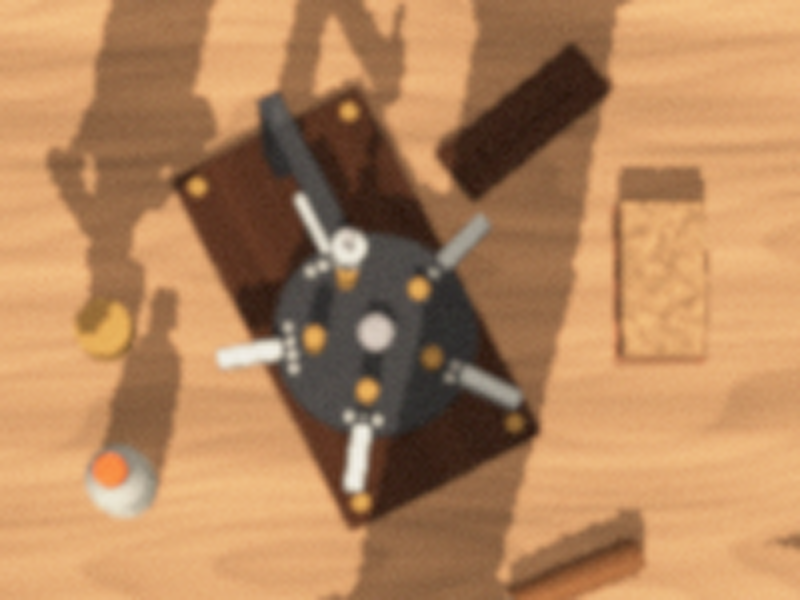

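```bash
python3 -c "
from ang import *
ang([[250,353],[357,456],[489,384],[463,241]],[1,2,3,4])
import cv2
a=cv2.imread('pics/w9.png')[40:310,300:560];cv2.imwrite('pics/w9o.png',cv2.resize(a,None,fx=2.2,fy=2.2,interpolation=0))"
```

```text
0.684954465339066 [578.88417801 -62.66755404]
[[-1.5 -0.2]
 [-0.2  0.9]
 [ 1.2  0.6]
 [ 0.5 -1.3]]
```

View pics/w9o.png

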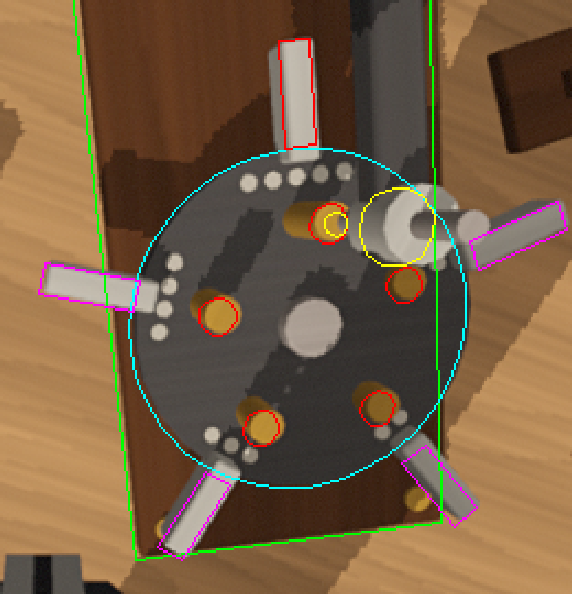

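```bash
python3 -c "
from cell import r
print(r.job_done())"
```

```text
the job is handed in; nothing more can be done
None
```

I turned the turret about 164° clockwise until the five-dot post stood under the depth rod, then drew the hand clear and handed the job in. I pushed on the four-dot tab with closed fingertips in one stroke, stopping along the way to look.

- **Angle:** the last top picture put the turret about 0.7° from the target. In the wrist picture, the model drawn at angle 0 lies on the tabs and posts to within 1–2°. In the side picture the tallest post stands under the rod. The allowance is about 8°.
- **Accuracy:** the picture fits are good to about 1–1.5 pixels (2–4 mm), so none of these checks is exact.
- **Force:** the wrist force between moves was at most about 3.5 N, and I saw no contact with the posts, rod or stand. I had no readings during the moves themselves.
- **Other items:** I compared the loose things in the pictures by eye only and saw no shift. The last top view didn't take in the jar and hammer, and shows only one end of the screwdriver.
- **Hand at the end:** it was about 340 mm from the turret's axis and 257 mm up. The remaining wrist force of about 1 N is noise.

The whole run took about 15 s of the 72 s allowed. The hand-in gave no verdict.

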